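# Load the lid press, lock its carrier and ease the press plate down off its wedge

## Robot

A 7-joint arm with a two-finger parallel gripper is mounted at the origin on the work surface. World frame = base frame: x ahead of the robot, y to its left, z up, the work surface at z = 0. Lengths are in m, angles in rad, forces in N, time in s.
With the tool pointing down it reaches from about 0.425 to 1.025 m from the base axis. Payload 3.6 kg.
Tool frame: the origin (TCP) lies midway between the tips of the shut fingers; the grasp point (between the pads) lies 19 mm behind it; z points along the fingers, y is the line along which they close (so a half turn about z gives the same grasp; the last joint's range is limited). The gripper opens to 85 mm and grips with 20 to 120 N. Pads are 22 mm wide; open, the fingers measure 114 mm over their backs; the gripper's body (76 mm by 85 mm) begins 54 mm behind the grasp point. The pads swing forward as they close: fully open they stand 13 mm farther back than shut.
Start: joints at [-1.258, 0.591, 0.048, 1.609, -0.033, 0.943, -0.034], TCP at [0.286, 0.666, 0.231] pointing down, gripper open.
Joint ranges: [-2.69, 2.69], [-0.47, 2.24], [-1.27, 1.36], [0.19, 2.51], [-1.53, 4.68], [0.08, 2.07], [-3.09, 3.09]. Speed limits (rad/s): [2.57, 2.57, 3.14, 3.14, 3.14, 3.14, 3.14].

## Interface

Orientations are given as a rotation vector (axis times angle).
In Python, from rig import r gives the robot as it stands. The module is installed in compiled form; this text tells all that it offers.
- The arm moves only by the tool play_rows, never from a script. Its argument "deltas" is a list of rows, each a list of 5 numbers: the shift along the tool's x, y, z in mm, then the turn about the tool's z in degrees, then the finger opening in mm, from 0 to 85.4. A call has 1 to 20 rows; each row is the pose to reach, as a shift and turn from the pose commanded when the call began, along the tool's axes at that moment; what a row does not reach only later rows make up. A row lasts 1/10 s, in which the tool goes at most 50 mm and 8.59 degrees, less where a joint would pass 70% of its speed; a pose out of reach is approached as far as the arm can. A call with a gripper value outside its range is refused whole. The fingers move at their own pace and stop on an object; the grip force is fixed at half the most. Time passes only in rows, so rows that repeat a pose let the fingers close. It gives the time, the measured TCP pose, the force, the opening and the grip force at its end, in the units of the state.
- r.get_state(): the state, without advancing time (a new reading comes with each control period).
- r.grab_frame(name): name is "scene" or "top"; returns the picture (400x640x3 uint8, red, green, blue); there is no depth.
- r.camera_params(name): a dict with "mtx" (3x3 intrinsics, pixels), "R" (3x3) and "t" (3): a world point X has camera coordinates R X + t. Camera axes: x right, y down, z forward; pixel columns grow to the right and rows downward; lengths in m; the calibration is good to about 2 mm. A picture is of the moment at which its call begins. camera_params takes no time and is no camera call.
- r.job_done(): hands the job in; it is judged then, once.
The state is a dict: "clock": time; "joints": joint angles; "qd": joint speeds; "effort": joint torques, N m; "tool_pos": TCP position; "orientation": TCP orientation; "contact_force": force on the tool from outside, world axes, zero at the start; "ft_torque": the same for the moment, N m; "gripper_width": finger opening in m; "grip_force": force on a finger pad.
Only numpy, scipy, OpenCV 4.12 (cv2) and the standard library are available. Lean on these libraries where they do the work, as an engineer would, in place of code of your own. Each camera call takes 0.05 s, during which the arm holds its last target. There are 200 camera calls.

## Task

Stand every tub from the cut-down carton upright in a pocket of the lid press's pulled-out carrier, then push the carrier fully home under the raised press plate by its T-handle and turn the handle clockwise to its stop to lock it. Then bring the heavy plate gently down onto the lids by working the wooden wedge straight back out from under the plate's side foot in short tugs of no more than 2 cm, letting the plate come to rest for half a second after each and never letting it drop. Finally lay the wedge in the steel tray in front of the press, and leave the tape roll, spray bottle and lid stack alone.

Things in the scene. Friction and masses are not known exactly. Their poses are not given: they have to be found in the camera images.
- press: lid press, fixed; place and yaw vary. Origin on the bench under the plate's middle; own x away from the robot, y to the left along the slide. Bed x -92 to 92, y -300 to 90 mm, top 45 mm high on 35 mm feet, side rails to 61 mm. Lowered plate: x -110 to 66, y -78 to 80 mm, top 124 mm, a lifting bow on it near the front to 158 mm; propped, its front stands 25 mm higher. Hinge posts at x = 112 mm
- plate (a joint): angle of the press plate, rad: 0 = level, fully down; grows as its front edge lifts about the back hinge (press x = 112, z = 60 mm, along press y). 12 mm aluminium, 1.5 kg, swings freely and falls unless held. It starts at about 0.105, propped by the wedge. Down on the lids of tubs in the pockets it reads 0.01 or less
- plate_foot (a point): underside of the plate's side foot, an 18 mm round steel leg with a ball end at the plate's left side (press x -55, y 108 mm), resting on the wedge's slope with about 10 N. With the plate fully down it hangs 7 mm above the bench, so the wedge's 4 mm thin end then passes under it freely
- carrier (a joint): travel of the carrier along press y, m: 0 = pulled right out to the right for loading, 0.215 = fully home under the plate against its end stop. Slides with 3 N of friction and stays where it is left
- lock (a joint): angle of the quarter-turn T-handle on the carrier, rad: 0 = bar along the slide (press y), free; grows clockwise seen from above; 1.4 = at its stop, locked. Stays where it is left (0.12 N m of friction). It must be turned only after the carrier is home
- lock_bar (a point): centre of the T-handle's bar, on its upright turning axis: a black bar 76 mm long (along own y), 16 mm wide, 30 mm high, from 105 to 135 mm above the bench, 126 mm to the right of the carrier's middle and 30 mm to the back; it moves with the carrier
- pocket0 (a point): floor centre of the carrier's front right pocket; axes parallel to the press's. The carrier is a white plate 170 x 170 x 20 mm, its top 66 mm above the bench, with four round pockets 66 mm wide, 14 mm deep, 85 mm apart, floors 52 mm above the bench. The points move with the carrier
- pocket1 (a point): floor centre of the front left pocket
- pocket2 (a point): floor centre of the back right pocket (back = away from the robot)
- pocket3 (a point): floor centre of the back left pocket
- wedge: hardwood wedge 155 mm long, 44 mm wide, on the bench. Origin mid-length on its underside; x to the heel, z up. Thin end x = -77.5 mm (4 mm thick), rising to 30 mm at x = 17.5, then a heel block to x = 77.5, 44 mm high. Thin end under the foot, heel to the left; straight out is its +x: about 66 mm lowers the plate fully, 80 mm frees it. Held by friction (0.6); a pull of 6 to 16 N moves it
- carton: cut-down cardboard carton in which the tubs stand at the start, fixed: 186 x 186 mm, walls 32 mm high and 5 mm thick, inner floor 5 mm above the bench. Origin under its centre
- tub0: closed round tub with white lid, 60 mm wide and 56 mm high, 150 g; origin at the centre of its underside, z up. Two to four of the four alike tubs are there
- tub1: closed round tub with white lid, 60 mm wide and 56 mm high, 150 g; origin at the centre of its underside, z up. Two to four of the four alike tubs are there
- tub2: closed round tub with white lid, 60 mm wide and 56 mm high, 150 g; origin at the centre of its underside, z up. Two to four of the four alike tubs are there
- tub3: closed round tub with white lid, 60 mm wide and 56 mm high, 150 g; origin at the centre of its underside, z up. Two to four of the four alike tubs are there
- tray: shallow steel tray for the wedge, fixed on the bench in front of the press: 88 x 210 mm outside (long along its own y), walls 3 mm thick and 16 mm high, floor 3 mm thick; origin under its centre
- tape_roll: bystander: roll of brown packing tape lying flat, 104 mm wide, 48 mm high; origin under its centre
- spray: bystander: white bottle, 72 mm wide and 170 mm high, behind the press; origin under its centre
- lid_stack: bystander: stack of spare lids, 64 mm wide, 60 mm high, behind the press; origin under its centre
Not all that is in view belongs to the job. What is shaped like the tub2 but orange is not meant.

How it is judged:
By the outcome, as a careful person would: the job done as asked, in the order asked, and still so for the second after the job is handed in, with the robot touching nothing.
Of tub0, tub1, tub2, tub3 only 2 to 4 are there at a start; the rules pass over those that are not, and their reading is None.
At some moment in a run one of tub0, tub1, tub2, tub3 may be knocked a few centimetres aside while the robot is not near it.
Once in a run the grip may slacken for a moment while it holds something.
It also fails if it takes over 210 s, if anything falls off the work surface, if the arm or the gripper's body presses on something with over 40 N, if the wrist force passes 120 N, or if a joint passes its speed limit or range.

## Working session

There is one attempt and no reset: what is moved stays moved. The work goes in short steps, Python scripts to look and compute and a tool call to move; the robot and the scene stay as the last step left them, time stands still between calls to the robot, and variables do not carry over. Pictures are saved under pics/ and viewed, at most 14 in all, crops included, and the job is handed in when it is done.

Besides the shell and the picture viewer there is one more tool, called after ">>>" by a JSON object that holds its "fn" and its "kwargs". play_rows: Moves the arm, as the interface text tells. Its arguments: {"type":"object","properties":{"deltas":{"type":"array"}},"required":["deltas"]}

```bash
mkdir -p pics; cat > h.py <<'E'
import numpy as np, cv2
from scipy.spatial.transform import Rotation as Ro
from rig import r
def snap(n,f):
    im=np.array(r.grab_frame(n)); cv2.imwrite('pics/'+f,im[:,:,::-1]); return im
def ray(n,uv):
    c=r.camera_params(n);K,R,t=[np.array(c[k]) for k in('mtx','R','t')]
    d=R.T@np.linalg.solve(K,np.array([uv[0],uv[1],1.])); return -R.T@np.ravel(t),d
def onz(n,uv,z):
    o,d=ray(n,uv); return o+d*(z-o[2])/d[2]
def proj(n,X):
    c=r.camera_params(n);K,R,t=[np.array(c[k]) for k in('mtx','R','t')]
    p=K@(R@np.array(X)+np.ravel(t)); return p[:2]/p[2]
def totool(target,s=None):
    s=s or r.get_state(); T=Ro.from_rotvec(s['orientation'])
    return T.inv().apply(np.array(target)-s['tool_pos'])*1000
E
python3 - <<'E'
from h import *
snap('top','t0.png');snap('scene','s0.png')
for n in('top','scene'):
    c=r.camera_params(n);print(n,np.round(-np.array(c['R']).T@np.ravel(c['t']),3),np.array(c['mtx'])[0])
s=r.get_state();print({k:np.round(v,3) for k,v in s.items()}); print(Ro.from_rotvec(s['orientation']).as_matrix().round(3))
E
```

```text
top [0.461 0.027 1.595] [515.9335267    0.         314.51027002]
scene [1.415 0.097 0.871] [390.6431333    0.         323.80390957]
{'clock': np.float64(0.1), 'joints': array([-1.259,  0.592,  0.048,  1.61 , -0.033,  0.943, -0.034]), 'qd': array([ 0.   , -0.001, -0.002, -0.001, -0.001, -0.001, -0.   ]), 'effort': array([ 4.0000e-03, -5.4999e+01,  1.5530e+00, -1.9883e+01,  1.0000e-02,
        4.0000e-03,  0.0000e+00]), 'tool_pos': array([0.286, 0.665, 0.23 ]), 'orientation': array([-6.330e-01, -3.077e+00,  3.000e-03]), 'contact_force': array([0.057, 0.04 , 0.012]), 'ft_torque': array([-0.004,  0.015,  0.005]), 'grip_force': np.float64(0.0), 'gripper_width': np.float64(0.085)}
[[-0.919  0.395 -0.001]
 [ 0.395  0.919 -0.002]
 [-0.    -0.002 -1.   ]]
```

View pics/t0.png

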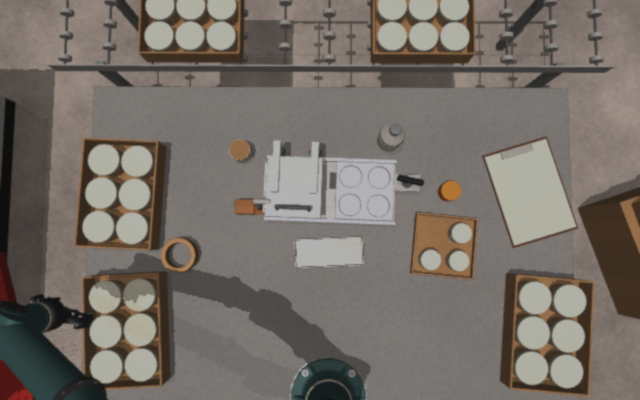

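View pics/s0.png

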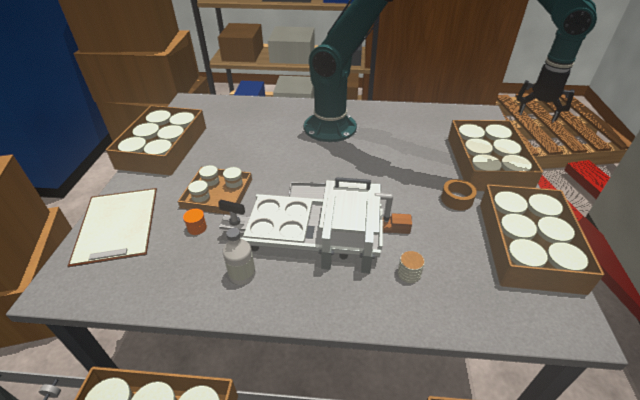

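```bash
python3 - <<'E'
from h import *
im=cv2.imread('pics/t0.png')
c=im[125:285,225:485]; cv2.imwrite('pics/c0.png',cv2.resize(c,None,fx=3,fy=3,interpolation=cv2.INTER_CUBIC))
g=cv2.cvtColor(im,cv2.COLOR_BGR2GRAY);hsv=cv2.cvtColor(im,cv2.COLOR_BGR2HSV)
m=np.zeros_like(g);m[212:280,412:478]=((hsv[...,1]<60)&(hsv[...,2]>130))[212:280,412:478]
n,l,st,ce=cv2.connectedComponentsWithStats(m)
for i in range(1,n):
    if st[i][4]>100: print('tub',ce[i].round(1),st[i],onz('top',ce[i],.061).round(4))
hc=cv2.HoughCircles(cv2.resize(g[155:228,325:405],None,fx=4,fy=4,interpolation=cv2.INTER_CUBIC),cv2.HOUGH_GRADIENT,1,60,param1=100,param2=18,minRadius=38,maxRadius=58)
if hc is not None:
  for x,y,q in hc[0]:
    u=(x/4+325-.375,y/4+155-.375);print('pocket',np.round(u,1),q/4,onz('top',u,.066).round(4))
def rect(n,mask):
    cs,_=cv2.findContours(mask.astype(np.uint8),0,2);k=max(cs,key=cv2.contourArea)
    print(n,cv2.minAreaRect(k));return cv2.boxPoints(cv2.minAreaRect(k))
w=np.zeros(g.shape,bool);w[190:225,225:275]=((hsv[...,1]>110))[190:225,225:275]
b=rect('wedge',w);print([onz('top',p,.044).round(4) for p in b])
w=np.zeros(g.shape,bool);w[230:275,285:370]=(g>150)[230:275,285:370]
b=rect('tray',w);print([onz('top',p,.016).round(4) for p in b])
w=np.zeros(g.shape,bool);w[165:200,390:432]=(g<60)[165:200,390:432]
b=rect('bar',w);print([onz('top',p,.135).round(4) for p in b])
E
```

```text
tub [461.3 232.8] [452 223  20  20 319] [ 0.4878 -0.3915  0.061 ]
tub [430.5 259.5] [421 250  20  20 323] [ 0.4086 -0.2997  0.061 ]
tub [458.8 260.6] [449 251  20  20 323] [ 0.4058 -0.3828  0.061 ]
wedge ((248.5, 206.5), (13.0, 27.0), 90.0)
[array([0.5822, 0.2841, 0.044 ]), array([0.5827, 0.2024, 0.044 ]), array([0.5434, 0.2018, 0.044 ]), array([0.5429, 0.2833, 0.044 ])]
tray ((328.5762634277344, 251.83013916015625), (28.100616455078125, 67.94104766845703), 87.61405944824219)
[array([0.4655, 0.1058, 0.016 ]), array([ 0.4755, -0.1013,  0.016 ]), array([ 0.3905, -0.1049,  0.016 ]), array([0.3804, 0.1013, 0.016 ])]
bar ((410.2059020996094, 180.6764678955078), (25.46624183654785, 7.033533096313477), 14.03624439239502)
[array([ 0.6322, -0.1913,  0.135 ]), array([ 0.6517, -0.1963,  0.135 ]), array([ 0.6345, -0.2663,  0.135 ]), array([ 0.6149, -0.2612,  0.135 ])]
```

View pics/c0.png

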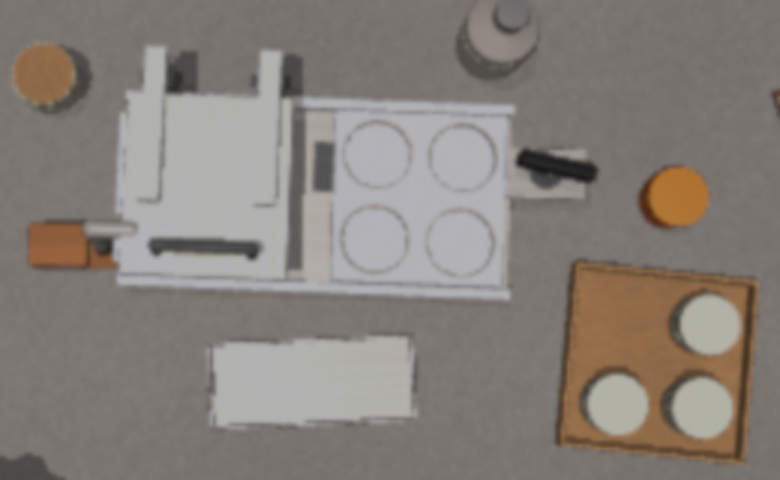

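The enlarged crop shows three white-lidded tubs in the carton at top-image pixels (461,233), (430,260) and (459,261). The orange cup at (450,190) has the same shape but the wrong colour and stands outside the carton, so it is the decoy. The lidded tubs in the side crates are background. The four pockets are at about (351,176), (379,177), (350,205) and (378,206). The T-bar is at (410,181), the wedge heel at (245,207) and the tray at (329,252).

```bash
cat >> h.py <<'E'
def circ(g,u0,rr,sign=-1):
    """sub-pixel circle centre: extremum along radial rays, then LSQ"""
    G=cv2.GaussianBlur(g,(0,0),.7).astype(np.float32); u=np.array(u0,float)
    for _ in range(6):
        P=[]
        for a in np.linspace(0,2*np.pi,72,endpoint=False):
            q=np.arange(rr-2.5,rr+2.6,.1);X=u[0]+q*np.cos(a);Y=u[1]+q*np.sin(a)
            v=cv2.remap(G,X.astype(np.float32)[None],Y.astype(np.float32)[None],cv2.INTER_CUBIC)[0]
            k=np.argmin(v) if sign<0 else np.argmin(np.gradient(v)); P.append((X[k],Y[k]))
        P=np.array(P);A=np.c_[2*P,np.ones(len(P))]
        for _ in range(3):
            s=np.linalg.lstsq(A,(P**2).sum(1),rcond=None)[0];d=np.linalg.norm(P-s[:2],axis=1)
            k=abs(d-np.median(d))<.7;P,A=P[k],A[k]
        u=s[:2]
    return u,np.median(d),len(P)
E
python3 - <<'E'
from h import *
im=cv2.imread('pics/t0.png');g=cv2.cvtColor(im,cv2.COLOR_BGR2GRAY)
c={3:(377,154),2:(463,157),0:(460,242),1:(375,239)}
W={}
for k,v in c.items():
    u,rad,n=circ(g,(v[0]/3+225-.33,v[1]/3+125-.33),11.3);W[k]=onz('top',u,.066);print(k,u.round(2),rad.round(2),n,W[k].round(4))
M=sum(W.values())/4
dx=(W[2]+W[3]-W[0]-W[1])[:2];dy=(W[1]+W[3]-W[0]-W[2])[:2]
print('c',M.round(4),'yaw',np.degrees(np.arctan2(dx[1],dx[0])),np.degrees(np.arctan2(-dy[0],dy[1])),np.linalg.norm(dx)/2,np.linalg.norm(dy)/2)
for n,u0 in enumerate([(461.3,232.8),(430.5,259.5),(458.8,260.6)]):
    u,rad,k=circ(g,u0,10,1);print('tub',n,u.round(2),rad.round(2),k,onz('top',u,.061).round(4))
s=r.get_state()
for n,t in (('via',(.5,.2,.23)),('t0',(.488,-.3915,.2)),('t0',(.488,-.3915,.024))):print(n,totool(t,s).round(0))
E
```

```text
3 [350.32 176.16] 11.0 64 [ 0.654  -0.0627  0.066 ]
2 [378.65 177.21] 10.9 72 [ 0.6513 -0.1471  0.066 ]
0 [377.84 205.56] 11.0 63 [ 0.5666 -0.1444  0.066 ]
1 [349.4  204.35] 11.0 72 [ 0.5697 -0.0601  0.066 ]
c [ 0.6104 -0.1036  0.066 ] yaw -1.7767461281765444 -1.9475164534329261 0.08455370474312249 0.08441227135698716
tub 0 [461.53 232.75] 10.12 63 [ 0.4879 -0.3922  0.061 ]
tub 1 [430.56 259.44] 10.02 70 [ 0.4087 -0.2999  0.061 ]
tub 2 [458.91 260.65] 10.09 63 [ 0.4057 -0.3832  0.061 ]
via [-380. -343.    1.]
t0 [-603. -891.   32.]
t0 [-603. -891.  208.]
```

>>> {"fn": "play_rows", "kwargs": {"deltas": [[-40, -40, -5, 0, 85], [-80, -75, -10, 8, 85], [-115, -105, -10, 16, 85], [-150, -135, -10, 23, 85], [-380, -343, -10, 23, 85], [-380, -343, -10, 23, 85], [-380, -343, -10, 23, 85], [-380, -343, -10, 23, 85], [-380, -343, -10, 23, 85], [-380, -343, -10, 23, 85], [-380, -343, -10, 23, 85], [-603, -891, -10, 23, 85], [-603, -891, -10, 23, 85], [-603, -891, -10, 23, 85], [-603, -891, -10, 23, 85], [-603, -891, -10, 23, 85], [-603, -891, -10, 23, 85], [-603, -891, -10, 23, 85], [-603, -891, -10, 23, 85], [-603, -891, -10, 23, 85]]}}

```text
clock: 2.1
tool_pos: [0.4911, -0.2501, 0.2411]
orientation: [-1.232, -2.889, -0.001]
contact_force: [1.8, -0.1, 0.1]
gripper_width: 0.085
grip_force: 0.0
```

>>> {"fn": "play_rows", "kwargs": {"deltas": [[0, 0, 0, 0, 78], [0, 0, 0, 0, 78]]}}

```text
clock: 2.3
tool_pos: [0.4907, -0.25, 0.241]
orientation: [-1.238, -2.886, 0.0]
contact_force: [-1.0, 0.7, -0.6]
gripper_width: 0.0778
grip_force: 0.0
```

```bash
python3 - <<'E'
from h import *
s=r.get_state();R=Ro.from_rotvec(s['orientation']).as_matrix();print(s['clock'],s['tool_pos'].round(4),R.round(4).tolist(),s['joints'].round(2),s['gripper_width'])
for n,t in (('t0',(.488,-.392,.024)),):print(n,totool(t,s).round(1))
E
```

```text
2.3 [ 0.4907 -0.25    0.241 ] [[-0.6891, 0.7246, -0.0007], [0.7246, 0.6891, 0.0003], [0.0007, -0.0003, -1.0]] [ 0.14  0.37  0.33  2.   -0.17  0.79  1.32] 0.07776969527182516
t0 [-101.2  -99.8  216.9]
```

>>> {"fn": "play_rows", "kwargs": {"deltas": [[-34, -33, 30, 0, 77], [-68, -67, 60, 0, 77], [-101, -100, 90, 0, 77], [-101, -100, 130, 0, 77], [-101, -100, 160, 0, 77], [-101, -100, 180, 0, 77], [-101, -100, 195, 0, 77], [-101, -100, 207, 0, 77], [-101, -100, 217, 0, 77], [-101, -100, 217, 0, 77], [-101, -100, 217, 0, 66], [-101, -100, 217, 0, 50], [-101, -100, 217, 0, 50], [-101, -100, 217, 0, 50], [-101, -100, 217, 0, 50], [-101, -100, 217, 0, 50]]}}

```text
clock: 3.9
tool_pos: [0.4896, -0.3918, 0.0256]
orientation: [1.233, 2.887, -0.001]
contact_force: [0.2, 0.2, 6.9]
gripper_width: 0.0585
grip_force: 64.5
```

>>> {"fn": "play_rows", "kwargs": {"deltas": [[0, 0, -20, 0, 50], [0, 0, -50, 0, 50], [0, 0, -90, 0, 50], [0, 0, -130, 0, 50], [15, 40, -150, 0, 50], [30, 85, -150, 0, 50], [46, 128, -150, 0, 50], [62, 172, -150, 0, 50], [78, 216, -150, 0, 50], [93, 260, -150, 0, 50], [108, 300, -150, 0, 50], [118, 330, -150, 0, 50], [124, 346, -140, 0, 50], [124, 346, -120, 0, 50], [124, 346, -105, 0, 50], [124, 346, -100, 0, 50], [124, 346, -100, 0, 50], [124, 346, -100, 0, 50]]}}

```text
clock: 5.7
tool_pos: [0.653, -0.0637, 0.1246]
orientation: [1.236, 2.887, -0.001]
contact_force: [0.6, 0.8, -1.4]
gripper_width: 0.0585
grip_force: 64.8
```

```bash
python3 - <<'E'
from h import *
s=r.get_state();print(s['clock'],s['tool_pos'].round(4),s['gripper_width'],s['grip_force'])
print(totool((.6545,-.0633,.074),s).round(1))
im=snap('top','t1.png');snap('scene','s1.png');g=cv2.cvtColor(im,cv2.COLOR_RGB2GRAY)
for n,u0 in enumerate([(430.5,259.5),(458.8,260.6)]):
    u,rad,k=circ(g,u0,10,1);print('tub',n+1,u.round(2),rad.round(2),k,onz('top',u,.061).round(4))
E
```

```text
5.7 [ 0.653  -0.0637  0.1246] 0.05847430699010457 64.81830954551697
[-0.7  1.3 50.6]
tub 1 [430.53 259.48] 10.12 67 [ 0.4086 -0.2998  0.061 ]
tub 2 [458.91 260.56] 10.09 62 [ 0.406  -0.3832  0.061 ]
```

View pics/s1.png

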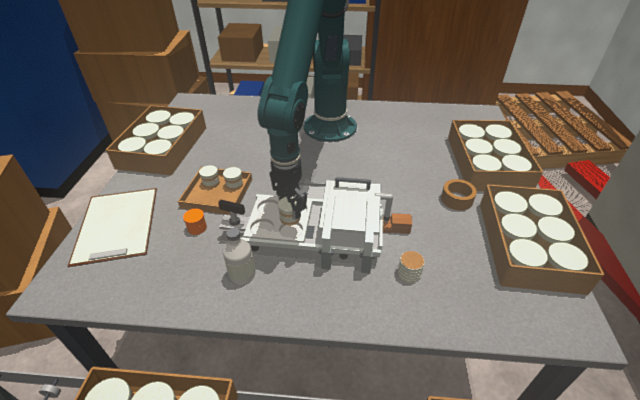

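The scene view shows the tub held at about (288,212) over the back-left pocket, with the other two still in the carton. I'll lower it now.

>>> {"fn": "play_rows", "kwargs": {"deltas": [[-1, 1, 15, 0, 50], [-1, 1, 28, 0, 50], [-1, 1, 38, 0, 50], [-1, 1, 45, 0, 50], [-1, 1, 50, 0, 50], [-1, 1, 51, 0, 50], [-1, 1, 51, 0, 50], [-1, 1, 51, 0, 64], [-1, 1, 51, 0, 72], [-1, 1, 51, 0, 74], [-1, 1, 51, 0, 74], [-1, 1, 40, 0, 74], [-1, 1, 15, 0, 74], [-1, 1, -25, 0, 74], [-1, 1, -65, 0, 74], [0, -45, -80, 0, 76], [0, -90, -80, 0, 76], [0, -130, -80, 0, 76], [0, -130, -80, 0, 76]]}}

```text
clock: 7.7
tool_pos: [0.5536, -0.1581, 0.2056]
orientation: [-1.248, -2.882, 0.005]
contact_force: [-0.2, -0.3, -0.2]
gripper_width: 0.0759
grip_force: 0.0
```

```bash
cat > nxt.py <<'E'
from h import *
import sys
def tubs(im,guess):
    g=cv2.cvtColor(im,cv2.COLOR_RGB2GRAY);o=[]
    for p in guess:
        u,rad,k=circ(g,proj('top',p),10 if p[2]<.1 else 10.4,1);o.append(onz('top',u,p[2]));print(u.round(2),rad.round(2),k,o[-1].round(4))
    return o
E
python3 - <<'E'
from nxt import *
im=snap('top','t2.png')
print('placed p3 want .654 -.0627');tubs(im,[(.654,-.0627,.108)])
t=tubs(im,[(.4057,-.3832,.061),(.4086,-.2998,.061)])
s=r.get_state();print(s['clock'],s['tool_pos'].round(4))
print(totool([*t[0][:2],.024],s).round(1),totool([*t[1][:2],.024],s).round(1))
E
```

```text
placed p3 want .654 -.0627
[350.84 174.61] 9.61 40 [ 0.6532 -0.0617  0.108 ]
[458.94 260.58] 10.22 61 [ 0.406  -0.3833  0.061 ]
[430.61 259.41] 10.1 69 [ 0.4088 -0.3     0.061 ]
7.75 [ 0.5566 -0.1553  0.2055]
[ -62.1 -266.   181.7] [  -3.5 -206.8  181.7]
```

>>> {"fn": "play_rows", "kwargs": {"deltas": [[-10, -42, 0, 0, 77], [-20, -85, 0, 0, 77], [-30, -128, 0, 0, 77], [-40, -172, 20, 0, 77], [-50, -216, 40, 0, 77], [-60, -250, 65, 0, 77], [-62, -266, 95, 0, 77], [-62, -266, 125, 0, 77], [-62, -266, 148, 0, 77], [-62, -266, 163, 0, 77], [-62, -266, 174, 0, 77], [-62, -266, 181, 0, 77], [-62, -266, 181, 0, 77], [-62, -266, 181, 0, 66], [-62, -266, 181, 0, 50], [-62, -266, 181, 0, 50], [-62, -266, 181, 0, 50], [-62, -266, 181, 0, 50], [-62, -266, 181, 0, 50]]}}

```text
clock: 9.65
tool_pos: [0.4102, -0.3817, 0.0246]
orientation: [1.234, 2.887, -0.001]
contact_force: [-2.0, -0.1, 7.4]
gripper_width: 0.0587
grip_force: 64.3
```

```bash
cat >> nxt.py <<'E'
def carry(tub,pocket):
    s=r.get_state();R=Ro.from_rotvec(s['orientation']).as_matrix();p=s['tool_pos']
    ox=R[:,0]@(p-np.array([*tub,p[2]])); t=np.array([*pocket,0])+R[:,0]*ox; t[2]=p[2]+.048
    print(s['clock'],p.round(4),'ox',ox,s['gripper_width'],'target',t.round(4),'delta',totool(t,s).round(1))
E
python3 - <<'E'
from nxt import *
carry((.4059,-.3833),(.5697,-.0601))
E
```

```text
9.65 [ 0.4102 -0.3817  0.0246] ox -0.0018507827807203111 0.058703757382178555 target [ 0.571  -0.0614  0.0726] delta [120.2 337.5 -48.3]
```

>>> {"fn": "play_rows", "kwargs": {"deltas": [[0, 0, -20, 0, 50], [0, 0, -50, 0, 50], [0, 0, -90, 0, 50], [0, 0, -130, 0, 50], [15, 42, -150, 0, 50], [30, 85, -150, 0, 50], [45, 127, -150, 0, 50], [60, 170, -150, 0, 50], [75, 212, -150, 0, 50], [90, 254, -150, 0, 50], [105, 295, -150, 0, 50], [115, 323, -150, 0, 50], [120, 337, -140, 0, 50], [120, 337, -120, 0, 50], [120, 337, -105, 0, 50], [120, 337, -100, 0, 50], [120, 337, -100, 0, 50], [120, 337, -100, 0, 50]]}}

```text
clock: 11.45
tool_pos: [0.5703, -0.0621, 0.1236]
orientation: [1.236, 2.888, -0.0]
contact_force: [-0.7, 0.2, -1.3]
gripper_width: 0.0588
grip_force: 65.1
```

```bash
python3 - <<'E'
from nxt import *
s=r.get_state();print(s['clock'],s['tool_pos'].round(4),s['gripper_width'],s['grip_force'])
print(totool((.571,-.0614,.0736),s).round(1))
im=snap('top','t3.png');tubs(im,[(.4087,-.2999,.061)])
E
```

```text
11.45 [ 0.5703 -0.0621  0.1236] 0.05881134267150857 65.09329676628113
[ 0.  1. 50.]
[430.6  259.48] 10.0 70 [ 0.4085 -0.3     0.061 ]
```

>>> {"fn": "play_rows", "kwargs": {"deltas": [[0, 1, 15, 0, 50], [0, 1, 28, 0, 50], [0, 1, 38, 0, 50], [0, 1, 45, 0, 50], [0, 1, 50, 0, 50], [0, 1, 51, 0, 50], [0, 1, 51, 0, 50], [0, 1, 51, 0, 64], [0, 1, 51, 0, 72], [0, 1, 51, 0, 74], [0, 1, 51, 0, 74], [0, 1, 40, 0, 74], [0, 1, 15, 0, 74], [0, 1, -25, 0, 74], [0, 1, -65, 0, 74], [0, -45, -80, 0, 76], [0, -90, -80, 0, 76], [0, -130, -80, 0, 76], [0, -130, -80, 0, 76]]}}

```text
clock: 13.4
tool_pos: [0.4709, -0.1554, 0.2043]
orientation: [-1.246, -2.882, 0.003]
contact_force: [-0.3, 0.4, 0.2]
gripper_width: 0.0759
grip_force: 0.0
```

```bash
python3 - <<'E'
from nxt import *
im=snap('top','t4.png')
tubs(im,[(.654,-.0627,.108),(.5697,-.0601,.108)])
t=tubs(im,[(.4086,-.2998,.061)])
s=r.get_state();print(s['clock'],s['tool_pos'].round(4))
print(totool([*t[0][:2],.024],s).round(1))
E
```

```text
[351.   174.69] 9.63 44 [ 0.653  -0.0622  0.108 ]
[350.03 203.65] 9.65 72 [ 0.5687 -0.0595  0.108 ]
[431.01 259.92] 9.66 43 [ 0.4073 -0.3012  0.061 ]
13.45 [ 0.4739 -0.1533  0.2043]
[ -61.7 -150.   180.3]
```

>>> {"fn": "play_rows", "kwargs": {"deltas": [[-15, -38, 0, 0, 77], [-30, -75, 10, 0, 77], [-45, -112, 25, 0, 77], [-62, -148, 50, 0, 77], [-62, -148, 90, 0, 77], [-62, -148, 125, 0, 77], [-62, -148, 148, 0, 77], [-62, -148, 163, 0, 77], [-62, -148, 174, 0, 77], [-62, -148, 180, 0, 77], [-62, -148, 180, 0, 77], [-62, -148, 180, 0, 66], [-62, -148, 180, 0, 50], [-62, -148, 180, 0, 50], [-62, -148, 180, 0, 50], [-62, -148, 180, 0, 50], [-62, -148, 180, 0, 50]]}}

```text
clock: 15.15
tool_pos: [0.4129, -0.2987, 0.0244]
orientation: [1.233, 2.887, -0.001]
contact_force: [-0.9, -0.3, 6.3]
gripper_width: 0.0585
grip_force: 64.3
```

```bash
python3 - <<'E'
from nxt import *
carry((.4087,-.2999),(.5666,-.1444))
E
```

```text
15.15 [ 0.4129 -0.2987  0.0244] ox -0.0020119025312759927 0.05853749261330523 target [ 0.568  -0.1459  0.0724] delta [  3.1 217.8 -47.9]
```

>>> {"fn": "play_rows", "kwargs": {"deltas": [[0, 0, -20, 0, 50], [0, 0, -50, 0, 50], [0, 0, -90, 0, 50], [0, 0, -130, 0, 50], [1, 40, -150, 0, 50], [1, 80, -150, 0, 50], [2, 120, -150, 0, 50], [2, 160, -150, 0, 50], [3, 195, -150, 0, 50], [3, 218, -140, 0, 50], [3, 218, -120, 0, 50], [3, 218, -105, 0, 50], [3, 218, -100, 0, 50], [3, 218, -100, 0, 50], [3, 218, -100, 0, 50]]}}

```text
clock: 16.65
tool_pos: [0.5674, -0.1464, 0.1235]
orientation: [1.236, 2.888, -0.001]
contact_force: [-0.7, 0.3, -0.8]
gripper_width: 0.0587
grip_force: 64.9
```

```bash
python3 - <<'E'
from nxt import *
s=r.get_state();print(s['clock'],s['tool_pos'].round(4),s['gripper_width'],s['grip_force'])
print(totool((.568,-.1459,.0734),s).round(1))
E
```

```text
16.65 [ 0.5674 -0.1464  0.1235] 0.058688150631727526 64.90054965019226
[-0.   0.8 50.1]
```

>>> {"fn": "play_rows", "kwargs": {"deltas": [[0, 1, 15, 0, 50], [0, 1, 28, 0, 50], [0, 1, 38, 0, 50], [0, 1, 45, 0, 50], [0, 1, 50, 0, 50], [0, 1, 51, 0, 50], [0, 1, 51, 0, 50], [0, 1, 51, 0, 64], [0, 1, 51, 0, 72], [0, 1, 51, 0, 74], [0, 1, 51, 0, 74], [0, 1, 40, 0, 74], [0, 1, 15, 0, 74], [0, 1, -25, 0, 74], [0, 1, -65, 0, 74], [-40, -45, -105, 8, 80], [-80, -90, -120, 16, 80], [-110, -120, -120, 24, 80], [-130, -120, -120, 32, 80], [-130, -120, -120, 40, 80]]}}

```text
clock: 18.65
tool_pos: [0.5707, -0.3306, 0.2466]
orientation: [2.157, 2.272, -0.004]
contact_force: [-0.5, 0.6, 0.3]
gripper_width: 0.0799
grip_force: 0.0
```

```bash
python3 - <<'E'
from nxt import *
im=snap('top','t5.png');sc=snap('scene','s5.png')
tubs(im,[(.654,-.0627,.108),(.5697,-.0601,.108),(.5666,-.1444,.108)])
s=r.get_state();print(s['clock'],s['tool_pos'].round(4),Ro.from_rotvec(s['orientation']).as_matrix()[:2,:2].round(3).tolist())
a=cv2.resize(im[150:230,330:450],None,fx=5,fy=5,interpolation=cv2.INTER_CUBIC)
u=proj('scene',(.61,-.2,.1)).astype(int);b=cv2.resize(sc[u[1]-40:u[1]+40,u[0]-60:u[0]+60],None,fx=5,fy=5,interpolation=cv2.INTER_CUBIC)
cv2.imwrite('pics/c5.png',cv2.resize(np.vstack([a,b])[:,:,::-1],(450,600)));print(u)
E
```

```text
[350.95 174.59] 9.71 38 [ 0.6533 -0.0621  0.108 ]
[350.03 203.69] 9.64 70 [ 0.5686 -0.0595  0.108 ]
[379.39 204.78] 9.71 44 [ 0.566  -0.1442  0.108 ]
18.75 [ 0.5707 -0.3236  0.2441] [[-0.063, 0.998], [0.998, 0.063]]
[245 204]
```

View pics/c5.png

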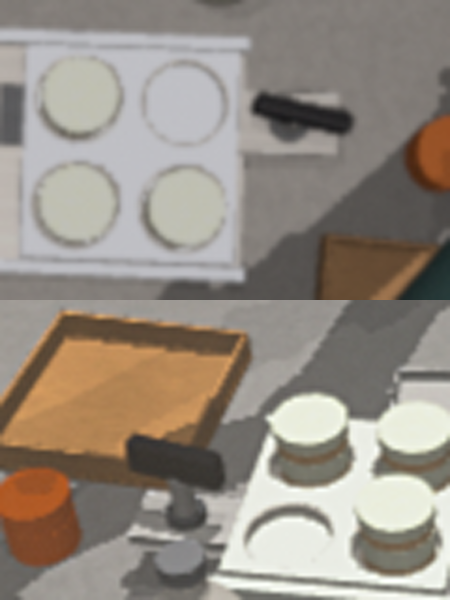

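The tubs sit in pockets 3, 1 and 0, and pocket 2 at (185,103) in the crop is empty. The T-bar really is tilted about 10° clockwise, so I'll grip it at that angle.

```bash
python3 - <<'E'
from nxt import *
s=r.get_state();print(s['clock'],s['tool_pos'].round(4))
print(totool((.6355,-.2305,.106),s).round(1))
E
```

```text
18.75 [ 0.5707 -0.3236  0.2441]
[ 89.   70.5 138. ]
```

>>> {"fn": "play_rows", "kwargs": {"deltas": [[30, 24, 20, 5, 60], [60, 47, 40, 10, 45], [89, 70, 60, 15, 45], [89, 70, 75, 15, 45], [89, 70, 75, 15, 45], [89, 70, 75, 15, 45], [89, 70, 75, 15, 45]]}}

```text
clock: 19.45
tool_pos: [0.6345, -0.2307, 0.1698]
orientation: [2.428, 1.99, 0.001]
contact_force: [-0.4, -0.4, 0.2]
gripper_width: 0.0447
grip_force: 0.0
```

```bash
python3 - <<'E'
from nxt import *
s=r.get_state();print(s['clock'],s['tool_pos'].round(4),Ro.from_rotvec(s['orientation']).as_matrix()[:2,:2].round(3).tolist(),s['joints'].round(2))
print(totool((.6355,-.2305,.106),s).round(1))
E
```

```text
19.45 [ 0.6345 -0.2307  0.1698] [[0.196, 0.981], [0.981, -0.196]] [-0.13  0.68  0.64  1.8  -0.53  0.84  0.57]
[ 0.5  0.9 63.8]
```

>>> {"fn": "play_rows", "kwargs": {"deltas": [[0, 1, 20, 0, 45], [0, 1, 40, 0, 45], [0, 1, 55, 0, 45], [0, 1, 62, 0, 45], [0, 1, 64, 0, 45], [0, 1, 64, 0, 45], [0, 1, 64, 0, 30], [0, 1, 64, 0, 20], [0, 1, 64, 0, 10], [0, 1, 64, 0, 10], [0, 1, 64, 0, 10], [0, 1, 64, 0, 10]]}}

```text
clock: 20.65
tool_pos: [0.6395, -0.2299, 0.1058]
orientation: [2.423, 1.989, 0.005]
contact_force: [4.6, -2.0, -0.2]
gripper_width: 0.015
grip_force: 59.8
```

```bash
python3 - <<'E'
from nxt import *
s=r.get_state();p=s['tool_pos'];R=Ro.from_rotvec(s['orientation']).as_matrix();print(s['clock'],p.round(4),R[:2,:2].round(3).tolist(),s['contact_force'].round(1))
for yaw in (-1.86,):
  e=np.array([-np.sin(np.radians(yaw)),np.cos(np.radians(yaw)),0]); print(totool(p+e*.215,s).round(1),totool(p+e*.1,s).round(1))
E
```

```text
20.65 [ 0.6395 -0.2299  0.1058] [[0.195, 0.981], [0.981, -0.195]] [ 4.6 -2.  -0.2]
[212.1 -35.   -0.6] [ 98.7 -16.3  -0.3]
```

>>> {"fn": "play_rows", "kwargs": {"deltas": [[3, 2, 0, 0, 10], [9, 1, 0, 0, 10], [19, -1, 0, 0, 10], [30, -3, 0, 0, 10], [42, -5, 0, 0, 10], [54, -7, 0, 0, 10], [66, -9, 0, 0, 10], [78, -11, 0, 0, 10], [90, -13, 0, 0, 10], [102, -15, 0, 0, 10], [114, -17, 0, 0, 10], [126, -18, 0, 0, 10], [138, -20, 0, 0, 10], [150, -22, 0, 0, 10], [162, -24, 0, 0, 10], [174, -26, 0, 0, 10], [185, -28, 0, 0, 10], [194, -30, 0, 0, 10], [200, -31, 0, 0, 10], [200, -31, 0, 0, 10]]}}

```text
clock: 22.65
tool_pos: [0.6462, -0.0245, 0.1057]
orientation: [2.426, 1.995, 0.005]
contact_force: [2.3, 0.7, 8.0]
gripper_width: 0.0152
grip_force: 60.5
```

```bash
python3 - <<'E'
from nxt import *
s=r.get_state();p=s['tool_pos'];R=Ro.from_rotvec(s['orientation']).as_matrix();print(s['clock'],p.round(4),R[:2,:2].round(3).tolist(),s['contact_force'].round(1))
print(np.linalg.norm(p-[.6395,-.2299,.1058]),totool((.6465,-.015,.1058),s))
im=snap('top','t6.png');sc=snap('scene','s6.png')
a=cv2.resize(im[130:240,225:445],None,fx=2.5,fy=2.5,interpolation=cv2.INTER_CUBIC);b=cv2.resize(sc[150:260,200:420],None,fx=2.5,fy=2.5,interpolation=cv2.INTER_CUBIC)
cv2.imwrite('pics/c6.png',np.vstack([a,b])[:,:,::-1])
E
```

```text
22.65 [ 0.6462 -0.0245  0.1057] [[0.193, 0.981], [0.981, -0.193]] [2.3 0.7 8. ]
0.2054843874757376 [ 9.39826003 -1.57833015 -0.09506145]
```

View pics/c6.png

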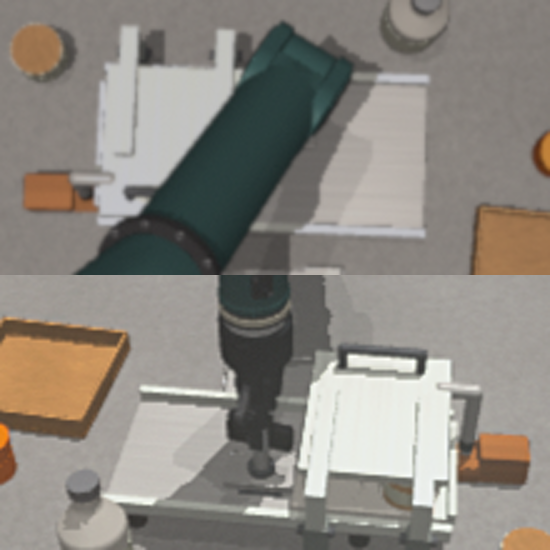

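The carrier is about 9 mm short of home, the tubs are under the plate and the wedge hasn't moved. I'll push gently to the stop.

>>> {"fn": "play_rows", "kwargs": {"deltas": [[3, -1, 0, 0, 10], [6, -1, 0, 0, 10], [8, -2, 0, 0, 10], [10, -2, 0, 0, 10], [12, -2, 0, 0, 10], [13, -2, 0, 0, 10], [14, -2, 0, 0, 10], [14, -2, 0, 0, 10], [14, -2, 0, 0, 10]]}}

```text
clock: 23.65
tool_pos: [0.6463, -0.0232, 0.1058]
orientation: [2.423, 1.976, -0.007]
contact_force: [3.1, -17.7, 0.3]
gripper_width: 0.0156
grip_force: 58.4
```

```bash
python3 - <<'E'
from nxt import *
c0=np.array([.6104,-.1036]);y=np.radians(-1.86);ex=np.array([np.cos(y),np.sin(y)]);ey=np.array([-ex[1],ex[0]]);o=c0+.215*ey
for n,p,z in (('bedRB',(513,110),.061),('bedRF',(510,296),.061),('bedLF',(118,283),.061),('carRF',(506,287),.066),('carLB',(333,110),.066),('carLF',(330,280),.066)):
    w=onz('top',(p[0]/3+225-.33,p[1]/3+125-.33),z)[:2]-o;print(n,(w@ex).round(4),(w@ey).round(4))
s=r.get_state();w=s['tool_pos'][:2]-o;print('tcp press',w@ex,w@ey,s['contact_force'].round(1),s['ft_torque'].round(2),s['clock'])
sc=snap('scene','s7.png');cv2.imwrite('pics/c7.png',cv2.resize(sc[165:245,240:400],None,fx=5,fy=5,interpolation=cv2.INTER_CUBIC)[:,:,::-1])
E
```

```text
bedRB 0.0928 -0.3072
bedRF -0.093 -0.3092
bedLF -0.0953 0.0793
carRF -0.0845 -0.3043
carLB 0.0852 -0.1274
carLF -0.0844 -0.1306
tcp press 0.03332043411465581 -0.13348386568764592 [  3.1 -17.7   0.3] [-3.19 -0.56 -0.1 ] 23.65
```

View pics/c7.png

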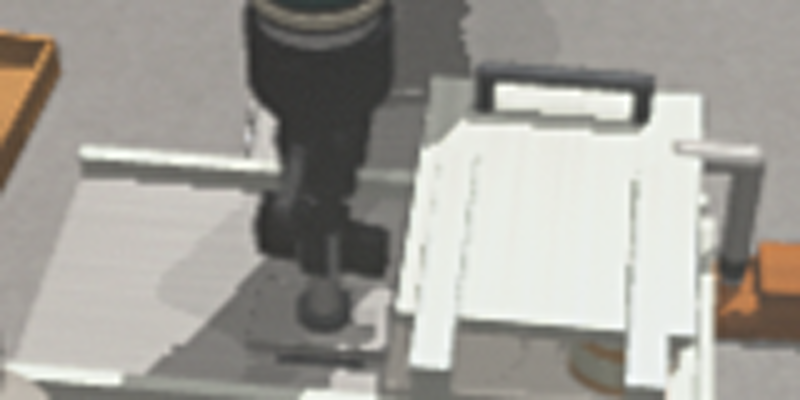

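The bed ends sit about 9 mm to the right of my assumption, so the carrier started at about 9 mm of travel. It is now hard against its end stop at 18 N with the bar at about press y -125 mm, so it is home. I'll relax the push and turn the handle clockwise.

>>> {"fn": "play_rows", "kwargs": {"deltas": [[-5, 1, 0, 0, 10], [-10, 2, 0, 0, 10], [-10, 2, 0, 4, 10], [-10, 2, 0, 8, 10], [-10, 2, 0, 13, 10], [-10, 2, 0, 18, 10], [-10, 2, 0, 23, 10], [-10, 2, 0, 28, 10], [-10, 2, 0, 33, 10], [-10, 2, 0, 38, 10], [-10, 2, 0, 43, 10], [-10, 2, 0, 48, 10], [-10, 2, 0, 53, 10], [-10, 2, 0, 57, 10], [-10, 2, 0, 61, 10], [-10, 2, 0, 64, 10], [-10, 2, 0, 67, 10], [-10, 2, 0, 69, 10], [-10, 2, 0, 70, 10], [-10, 2, 0, 70, 10]]}}

```text
clock: 25.7
tool_pos: [0.6475, -0.0247, 0.1057]
orientation: [3.128, 0.238, 0.008]
contact_force: [5.3, -6.5, 4.1]
gripper_width: 0.0153
grip_force: 58.9
```

```bash
cat > st.py <<'E'
from nxt import *
s=r.get_state();R=Ro.from_rotvec(s['orientation']).as_matrix();print(s['clock'],s['tool_pos'].round(4),'yang',np.degrees(np.arctan2(R[1,1],R[0,1])).round(2),s['contact_force'].round(1),s['ft_torque'].round(2),s['gripper_width'].round(4),s['grip_force'].round(1),s['joints'].round(2))
E
python3 st.py
```

```text
Traceback (most recent call last):
  File "st.py", line 2, in <module>
    s=r.get_state();R=Ro.from_rotvec(s['orientation']).as_matrix();print(s['clock'],s['tool_pos'].round(4),'yang',np.degrees(np.arctan2(R[1,1],R[0,1])).round(2),s['contact_force'].round(1),s['ft_torque'].round(2),s['gripper_width'].round(4),s['grip_force'].round(1),s['joints'].round(2))
                                                                                                                                                                                                                     ^^^^^^^^^^^^^^^^^^^^^^^^
AttributeError: 'float' object has no attribute 'round'
```

>>> {"fn": "play_rows", "kwargs": {"deltas": [[0, 0, 0, 2, 10], [0, 0, 0, 4, 10], [0, 0, 0, 5, 10], [0, 0, 0, 5, 10], [0, 0, 0, 5, 10]]}}

```text
clock: 26.2
tool_pos: [0.6478, -0.0247, 0.1058]
orientation: [3.133, 0.115, 0.007]
contact_force: [4.9, -7.3, 4.7]
gripper_width: 0.0151
grip_force: 86.2
```

```bash
sed -i "s/s\['gripper_width'\].round(4),s\['grip_force'\].round(1)/s['gripper_width'],s['grip_force']/" st.py; python3 st.py
```

```text
26.2 [ 0.6478 -0.0247  0.1058] yang -85.81 [ 4.9 -7.3  4.7] [-1.15 -1.09  1.6 ] 0.015141690210902019 86.23541886918247 [-0.61  0.87  0.94  1.9  -0.93  0.87 -0.68]
```

>>> {"fn": "play_rows", "kwargs": {"deltas": [[0, 0, 0, -2, 10], [0, 0, 0, -4, 10], [0, 0, 0, -4, 25], [0, 0, 0, -4, 38], [0, 0, 0, -4, 38], [0, 0, -15, -4, 38], [0, 0, -50, -4, 38], [0, 0, -90, -4, 38], [0, 0, -130, -4, 38], [-15, -45, -135, -12, 60], [-30, -90, -135, -20, 60], [-45, -135, -135, -28, 60], [-60, -180, -135, -36, 60], [-75, -225, -135, -44, 60], [-90, -270, -135, -52, 60], [-105, -315, -135, -60, 60], [-120, -360, -135, -68, 60], [-135, -405, -135, -76, 60], [-150, -450, -135, -84, 60], [-163, -488, -135, -86, 60]]}}

```text
clock: 28.2
tool_pos: [0.4489, 0.456, 0.2403]
orientation: [-2.22, -2.221, -0.0]
contact_force: [0.7, 1.1, 0.1]
gripper_width: 0.0603
grip_force: 0.0
```

```bash
python3 - <<'E'
import st
from nxt import *
im=snap('top','t8.png');sc=snap('scene','s8.png')
a=cv2.resize(im[140:230,225:385],None,fx=4,fy=4,interpolation=cv2.INTER_CUBIC);u=proj('scene',(.58,.2,.05)).astype(int)
b=cv2.resize(sc[u[1]-30:u[1]+30,u[0]-80:u[0]+80],None,fx=4,fy=4,interpolation=cv2.INTER_CUBIC)
cv2.imwrite('pics/c8.png',np.vstack([a,b])[:,:,::-1])
hsv=cv2.cvtColor(im,cv2.COLOR_RGB2HSV)
def box(im,n,z,lo,hi):
    h=cv2.cvtColor(im,cv2.COLOR_RGB2HSV);m=np.zeros(h.shape[:2],np.uint8);m[lo[1]:hi[1],lo[0]:hi[0]]=(h[...,1]>110)[lo[1]:hi[1],lo[0]:hi[0]]*1
    cs,_=cv2.findContours(m,0,2);k=max(cs,key=cv2.contourArea);b=cv2.boxPoints(cv2.minAreaRect(k));print(n,b.round(1).tolist(),[onz(n,p,z)[:2].round(4).tolist() for p in b])
box(im,'top',.044,(225,190),(256,225))
E
```

```text
28.2 [0.4489 0.456  0.2403] yang 0.02 [0.7 1.1 0.1] [-0.01 -0.08 -0.02] 0.060289059259878666 0.0 [-1.38  0.58  0.77  1.82 -0.5   0.94 -0.38]
top [[235.0, 200.0], [255.0, 200.0], [255.0, 213.0], [235.0, 213.0]] [[0.5822, 0.2841], [0.5826, 0.2236], [0.5433, 0.2229], [0.5429, 0.2833]]
```

View pics/c8.png

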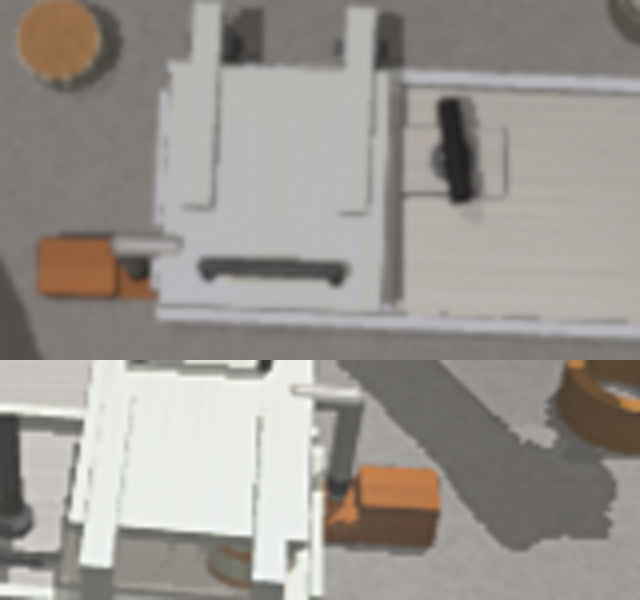

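The T-bar at crop (456,150) is now about 81° clockwise from the slide, so it is locked. The wedge heel runs from crop (38,238) to (118,298), with the foot just right of it at (137,268). Next I'll grip the heel near its outer end.

>>> {"fn": "play_rows", "kwargs": {"deltas": [[-35, 22, 20, 1, 60], [-75, 46, 40, 2, 60], [-115, 70, 60, 2, 60], [-150, 95, 90, 2, 60], [-184, 114, 125, 2, 60], [-184, 114, 155, 2, 60], [-184, 114, 172, 2, 60], [-184, 114, 177, 2, 60], [-184, 114, 177, 2, 60], [-184, 114, 177, 2, 60]]}}

```text
clock: 29.3
tool_pos: [0.5644, 0.2708, 0.0636]
orientation: [2.262, 2.18, 0.003]
contact_force: [-0.2, -0.3, 0.3]
gripper_width: 0.0596
grip_force: 0.0
```

```bash
python3 - <<'E'
import st
from nxt import *
print(totool((.563,.272,.008)).round(1))
E
```

```text
29.3 [0.5644 0.2708 0.0636] yang -2.12 [-0.2 -0.3  0.3] [-0.03 -0.01 -0.05] 0.0596218264535422 0.0 [-0.89  0.77  0.56  1.96 -0.7   0.61  0.09]
[ 1.1 -1.5 55.6]
```

>>> {"fn": "play_rows", "kwargs": {"deltas": [[1, -1, 15, 0, 60], [1, -1, 30, 0, 60], [1, -1, 42, 0, 60], [1, -1, 50, 0, 60], [1, -1, 55, 0, 60], [1, -1, 55, 0, 60], [1, -1, 55, 0, 54], [1, -1, 55, 0, 49], [1, -1, 55, 0, 46], [1, -1, 55, 0, 42], [1, -1, 55, 0, 36], [1, -1, 55, 0, 36], [1, -1, 55, 0, 36], [1, -1, 55, 0, 36]]}}

```text
clock: 30.7
tool_pos: [0.5665, 0.27, 0.0089]
orientation: [2.261, 2.175, 0.008]
contact_force: [5.7, -0.5, 6.2]
gripper_width: 0.0437
grip_force: 61.1
```

```bash
python3 st.py
```

```text
30.7 [0.5665 0.27   0.0089] yang -2.23 [ 5.7 -0.5  6.2] [-0.25 -1.1   0.29] 0.043699210427953834 61.05755567550659 [-0.84  0.84  0.48  1.97 -0.76  0.52  0.14]
```

>>> {"fn": "play_rows", "kwargs": {"deltas": [[1, 3, -1, 0, 36], [3, 3, -1, 0, 36], [5, 3, -1, 0, 36], [7, 3, -1, 0, 36], [9, 3, -1, 0, 36], [11, 3, -1, 0, 36], [12, 3, -1, 0, 36], [12, 3, -1, 0, 36], [12, 3, -1, 0, 36], [12, 3, -1, 0, 36], [12, 3, -1, 0, 36], [12, 3, -1, 0, 36], [12, 3, -1, 0, 36], [12, 3, -1, 0, 36]]}}

```text
clock: 32.1
tool_pos: [0.5664, 0.2716, 0.0089]
orientation: [2.268, 2.163, -0.012]
contact_force: [0.7, -15.5, 8.9]
gripper_width: 0.0433
grip_force: 59.8
```

>>> {"fn": "play_rows", "kwargs": {"deltas": [[0, 0, -2, 0, 36], [0, 0, -4, 0, 36], [0, 0, -6, 0, 36], [0, 0, -6, 0, 36], [1, 0, -6, 0, 36], [2, 0, -6, 0, 36], [2, 0, -6, 0, 36], [2, 0, -6, 0, 36], [2, 0, -6, 0, 36], [2, 0, -6, 0, 36], [2, 0, -6, 0, 36], [2, 0, -6, 0, 36]]}}

```text
clock: 33.3
tool_pos: [0.5638, 0.2857, 0.0136]
orientation: [-2.261, -2.174, 0.004]
contact_force: [-6.2, 1.3, -12.9]
gripper_width: 0.0431
grip_force: 63.8
```

>>> {"fn": "play_rows", "kwargs": {"deltas": [[0, -1, 1, 0, 36], [0, -2, 2, 0, 36], [0, -3, 3, 0, 36], [0, -3, 4, 0, 36], [0, -3, 4, 0, 36], [0, -3, 4, 0, 36], [0, -3, 4, 0, 36], [0, -3, 4, 0, 36]]}}

```text
clock: 34.1
tool_pos: [0.5644, 0.286, 0.0119]
orientation: [-2.263, -2.177, -0.005]
contact_force: [-4.4, 3.5, -2.1]
gripper_width: 0.0433
grip_force: 64.5
```

```bash
python3 st.py
```

```text
34.1 [0.5644 0.286  0.0119] yang -2.22 [-4.4  3.5 -2.1] [ 0.3   1.07 -0.52] 0.0433410340657699 64.5320212841034 [-0.87  0.84  0.49  1.95 -0.76  0.54  0.12]
```

>>> {"fn": "play_rows", "kwargs": {"deltas": [[1, -1, 0, 0, 36], [3, -2, 0, 0, 36], [5, -2, 0, 0, 36], [7, -2, 0, 0, 36], [9, -2, 0, 0, 36], [11, -2, 0, 0, 36], [12, -2, 0, 0, 36], [12, -2, 0, 0, 36], [12, -2, 0, 0, 36], [12, -2, 0, 0, 36], [12, -2, 0, 0, 36], [12, -2, 0, 0, 36], [12, -2, 0, 0, 36], [12, -2, 0, 0, 36], [12, -2, 0, 0, 36]]}}

```text
clock: 35.6
tool_pos: [0.5647, 0.2908, 0.0108]
orientation: [2.26, 2.17, -0.002]
contact_force: [0.4, -7.4, -4.0]
gripper_width: 0.0435
grip_force: 64.4
```

>>> {"fn": "play_rows", "kwargs": {"deltas": [[2, 0, 0, 0, 36], [4, 0, 0, 0, 36], [6, 0, 0, 0, 36], [8, 0, 0, 0, 36], [10, 0, 0, 0, 36], [10, 0, 0, 0, 36], [10, 0, 0, 0, 36], [10, 0, 0, 0, 36], [10, 0, 0, 0, 36], [10, 0, 0, 0, 36], [10, 0, 0, 0, 36], [10, 0, 0, 0, 36], [10, 0, 0, 0, 36], [10, 0, 0, 0, 36]]}}

```text
clock: 37.0
tool_pos: [0.5651, 0.3011, 0.0109]
orientation: [2.26, 2.171, -0.001]
contact_force: [0.4, -6.9, -3.4]
gripper_width: 0.0435
grip_force: 64.4
```

>>> {"fn": "play_rows", "kwargs": {"deltas": [[2, 0, 0, 0, 36], [4, 0, 0, 0, 36], [6, 0, 0, 0, 36], [8, 0, 0, 0, 36], [10, 0, 0, 0, 36], [12, 0, 0, 0, 36], [12, 0, 0, 0, 36], [12, 0, 0, 0, 36], [12, 0, 0, 0, 36], [12, 0, 0, 0, 36], [12, 0, 0, 0, 36], [12, 0, 0, 0, 36], [12, 0, 0, 0, 36], [12, 0, 0, 0, 36], [12, 0, 0, 0, 36]]}}

```text
clock: 38.5
tool_pos: [0.5657, 0.3128, 0.0109]
orientation: [2.26, 2.17, -0.001]
contact_force: [-0.7, -7.8, -3.3]
gripper_width: 0.0435
grip_force: 64.4
```

```bash
python3 - <<'E'
import st
from nxt import *
im=snap('top','t9.png');sc=snap('scene','s9.png')
a=cv2.resize(im[140:230,205:365],None,fx=4,fy=4,interpolation=cv2.INTER_CUBIC);u=proj('scene',(.58,.2,.05)).astype(int)
b=cv2.resize(sc[u[1]-30:u[1]+30,u[0]-80:u[0]+80],None,fx=4,fy=4,interpolation=cv2.INTER_CUBIC)
cv2.imwrite('pics/c9.png',np.vstack([a,b])[:,:,::-1])
E
```

```text
38.5 [0.5657 0.3128 0.0109] yang -2.33 [-0.7 -7.8 -3.3] [-1.67  0.08  0.04] 0.043471385275283575 64.44820404052734 [-0.92  0.86  0.51  1.92 -0.75  0.56  0.06]
```

View pics/c9.png

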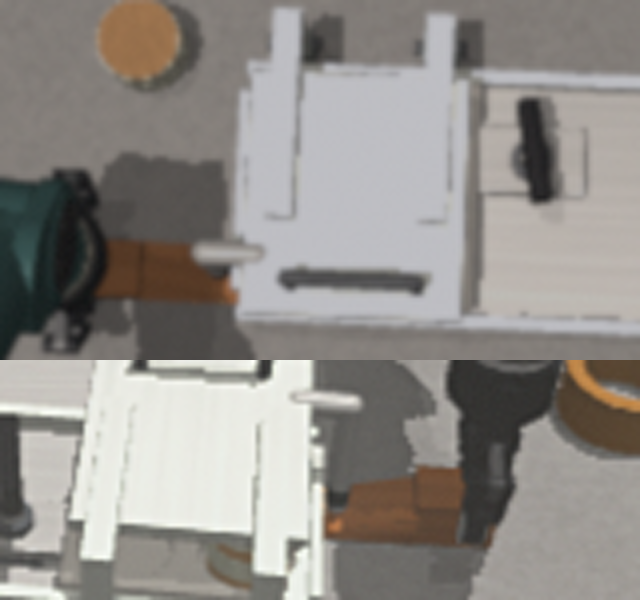

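The plate is lower, and the foot has moved down the slope as the wedge backs out at crop (170,270). I'll keep tugging.

>>> {"fn": "play_rows", "kwargs": {"deltas": [[2, 0, 0, 0, 36], [4, 0, 0, 0, 36], [6, 0, 0, 0, 36], [8, 0, 0, 0, 36], [10, 0, 0, 0, 36], [12, 0, 0, 0, 36], [12, 0, 0, 0, 36], [12, 0, 0, 0, 36], [12, 0, 0, 0, 36], [12, 0, 0, 0, 36], [12, 0, 0, 0, 36], [12, 0, 0, 0, 36], [12, 0, 0, 0, 36], [12, 0, 0, 0, 36], [12, 0, 0, 0, 36]]}}

```text
clock: 40.1
tool_pos: [0.5662, 0.3246, 0.011]
orientation: [2.261, 2.17, -0.002]
contact_force: [0.9, -7.9, -2.8]
gripper_width: 0.043
grip_force: 64.5
```

>>> {"fn": "play_rows", "kwargs": {"deltas": [[2, 0, 0, 0, 36], [4, 0, 0, 0, 36], [6, 0, 0, 0, 36], [8, 0, 0, 0, 36], [8, 0, 0, 0, 36], [8, 0, 0, 0, 36], [8, 0, 0, 0, 36], [8, 0, 0, 0, 36], [8, 0, 0, 0, 36], [8, 0, 0, 0, 36], [8, 0, 0, 0, 36], [8, 0, 0, 0, 36], [8, 0, 0, 0, 36]]}}

```text
clock: 41.4
tool_pos: [0.5655, 0.3385, 0.011]
orientation: [2.262, 2.177, 0.005]
contact_force: [3.5, -1.2, 4.9]
gripper_width: 0.0432
grip_force: 65.8
```

>>> {"fn": "play_rows", "kwargs": {"deltas": [[2, 0, -1, 0, 36], [4, 0, -1, 0, 36], [6, 0, -1, 0, 36], [8, 0, -1, 0, 36], [10, 0, -1, 0, 36], [12, 0, -1, 0, 36], [12, 0, -1, 0, 36], [12, 0, -1, 0, 36], [12, 0, -1, 0, 36], [12, 0, -1, 0, 36], [12, 0, -1, 0, 36], [12, 0, -1, 0, 36], [12, 0, -1, 0, 36], [12, 0, -1, 0, 36]]}}

```text
clock: 42.8
tool_pos: [0.5638, 0.3507, 0.0113]
orientation: [-2.264, -2.177, 0.0]
contact_force: [-1.3, -1.1, 3.7]
gripper_width: 0.0435
grip_force: 65.1
```

>>> {"fn": "play_rows", "kwargs": {"deltas": [[2, 0, 0, 0, 36], [4, 0, 0, 0, 36], [6, 0, 0, 0, 36], [8, 0, 0, 0, 36], [10, 0, 0, 0, 36], [12, 0, 0, 0, 36], [14, 0, 0, 0, 36], [14, 0, 0, 0, 36], [14, 0, 0, 0, 36], [14, 0, 0, 0, 36], [14, 0, 0, 0, 36], [14, 0, 0, 0, 36], [14, 0, 0, 0, 36], [14, 0, 0, 0, 36]]}}

```text
clock: 44.2
tool_pos: [0.5649, 0.3646, 0.0114]
orientation: [-2.264, -2.178, -0.001]
contact_force: [0.9, 0.4, 3.9]
gripper_width: 0.0434
grip_force: 65.3
```

```bash
python3 - <<'E'
import st
from nxt import *
im=snap('top','t10.png');sc=snap('scene','s10.png')
a=cv2.resize(im[140:230,205:365],None,fx=4,fy=4,interpolation=cv2.INTER_CUBIC);u=proj('scene',(.58,.2,.05)).astype(int)
b=cv2.resize(sc[u[1]-30:u[1]+30,u[0]-80:u[0]+80],None,fx=4,fy=4,interpolation=cv2.INTER_CUBIC)
cv2.imwrite('pics/c10.png',np.vstack([a,b])[:,:,::-1])
print('tape',onz('top',(179,254),.048).round(3))
E
```

```text
44.2 [0.5649 0.3646 0.0114] yang -2.23 [0.9 0.4 3.9] [-0.57 -0.08  0.07] 0.043367600291760434 65.25726556777954 [-0.98  0.88  0.53  1.86 -0.75  0.61 -0.02]
tape [0.419 0.448 0.048]
```

View pics/c10.png

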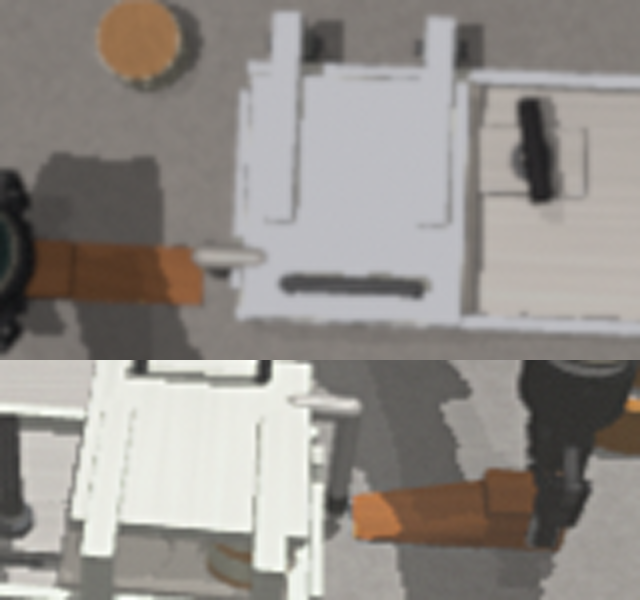

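The wedge's thin end at crop (203,285) is clear of the foot at (222,270), and the plate is down. I'll pull it 15 mm further, lift it and carry it to the tray.

>>> {"fn": "play_rows", "kwargs": {"deltas": [[4, 0, 0, 0, 36], [8, 0, 0, 0, 36], [12, 0, 0, 0, 36], [15, 0, 0, 0, 36], [15, 0, 0, 0, 36], [15, 0, 0, 0, 36], [15, 0, -15, 0, 36], [15, 0, -40, 0, 36], [15, 0, -75, 0, 36], [15, 0, -110, 0, 36], [15, 0, -140, 0, 36], [15, 0, -155, 0, 36], [-20, -14, -155, 0, 36], [-60, -30, -155, 0, 36], [-100, -45, -155, -1, 36], [-140, -60, -155, -2, 36], [-180, -76, -155, -3, 36], [-220, -92, -155, -4, 36], [-260, -108, -155, -5, 36], [-295, -122, -155, -5, 36]]}}

```text
clock: 46.3
tool_pos: [0.4295, 0.0729, 0.1662]
orientation: [-2.167, -2.273, 0.0]
contact_force: [0.7, -1.2, -1.9]
gripper_width: 0.0432
grip_force: 64.5
```

>>> {"fn": "play_rows", "kwargs": {"deltas": [[-5, -2, 0, 0, 36], [-14, -4, 10, 0, 36], [-14, -4, 30, 0, 36], [-14, -4, 50, 0, 36], [-14, -4, 60, 0, 36], [-14, -4, 60, 0, 36], [-14, -4, 60, 0, 36]]}}

```text
clock: 47.0
tool_pos: [0.4283, 0.0605, 0.1063]
orientation: [-2.167, -2.274, -0.0]
contact_force: [0.2, -0.4, -2.1]
gripper_width: 0.0435
grip_force: 64.7
```

```bash
python3 - <<'E'
import st
from nxt import *
print(totool((.428,.061,.016)).round(1))
im=snap('top','t11.png');sc=snap('scene','s11.png')
a=cv2.resize(im[190:290,245:405],None,fx=4,fy=4,interpolation=cv2.INTER_CUBIC);u=proj('scene',(.43,.0,.05)).astype(int)
b=cv2.resize(sc[u[1]-25:u[1]+25,u[0]-80:u[0]+80],None,fx=4,fy=4,interpolation=cv2.INTER_CUBIC)
cv2.imwrite('pics/c11.png',np.vstack([a,b])[:,:,::-1])
E
```

```text
47.0 [0.4283 0.0605 0.1063] yang 2.78 [ 0.2 -0.4 -2.1] [0.07 0.03 0.03] 0.04353165959184733 64.65065360069275 [-0.63  0.52  0.52  2.36 -0.68  0.4   0.51]
[ 0.5 -0.2 90.3]
```

View pics/c11.png

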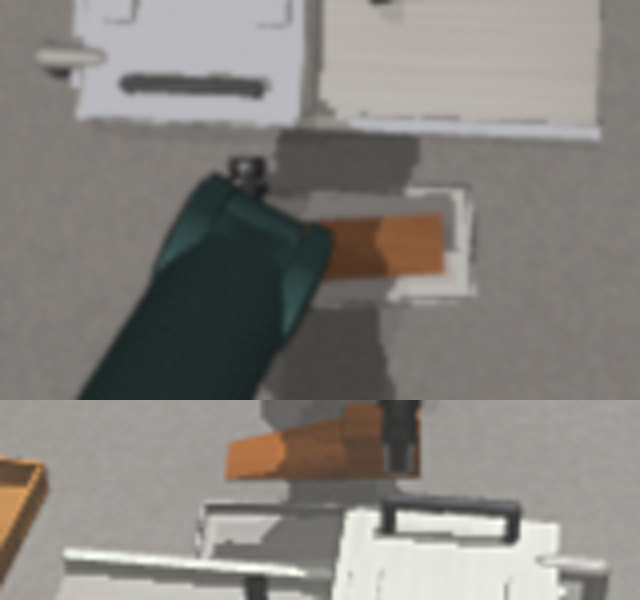

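The held wedge at crop (385,245) sits above the tray, which runs to (470,290), aligned and inside it. I'll lower and release it.

>>> {"fn": "play_rows", "kwargs": {"deltas": [[0, 0, 25, 0, 36], [0, 0, 50, 0, 36], [0, 0, 70, 0, 36], [0, 0, 80, 0, 36], [0, 0, 86, 0, 36], [0, 0, 89, 0, 36], [0, 0, 91, 0, 36], [0, 0, 91, 0, 36], [0, 0, 91, 0, 46], [0, 0, 91, 0, 52], [0, 0, 91, 0, 53], [0, 0, 91, 0, 53], [0, 0, 80, 0, 53], [0, 0, 55, 0, 53], [0, 0, 15, 0, 53], [0, 0, -35, 0, 60], [0, 0, -85, 0, 60], [45, 0, -120, 0, 60], [95, 0, -130, 0, 60], [140, 0, -130, 0, 60]]}}

```text
clock: 49.1
tool_pos: [0.4223, 0.1993, 0.2386]
orientation: [2.169, 2.272, 0.009]
contact_force: [1.8, 0.1, -0.0]
gripper_width: 0.0601
grip_force: 0.0
```

>>> {"fn": "play_rows", "kwargs": {"deltas": [[45, 0, 0, 0, 60], [90, 0, 0, 0, 60], [140, 0, 0, 0, 60], [190, 0, 0, 0, 60], [240, 0, 0, 0, 60], [290, 0, 0, 0, 60], [290, 0, 0, 0, 60], [290, 0, 0, 0, 60]]}}

```text
clock: 49.9
tool_pos: [0.4063, 0.4885, 0.2353]
orientation: [2.163, 2.278, -0.002]
contact_force: [0.3, -0.7, 0.8]
gripper_width: 0.0603
grip_force: 0.0
```

```bash
python3 - <<'E'
import st
from nxt import *
im=snap('top','t12.png');sc=snap('scene','s12.png')
a=cv2.resize(im[140:280,165:425],None,fx=2.3,fy=2.3,interpolation=cv2.INTER_CUBIC)
b=cv2.resize(sc[150:265,170:430],None,fx=2.3,fy=2.3,interpolation=cv2.INTER_CUBIC)
cv2.imwrite('pics/c12.png',np.vstack([a,b])[:,:,::-1]);print(a.shape,b.shape)
E
```

```text
49.9 [0.4063 0.4885 0.2353] yang 2.96 [ 0.3 -0.7  0.8] [-0.04 -0.02 -0.  ] 0.06028161419968135 0.0 [-1.48  0.6   0.81  1.84 -0.53  0.94 -0.38]
(322, 598, 3) (264, 598, 3)
```

View pics/c12.png

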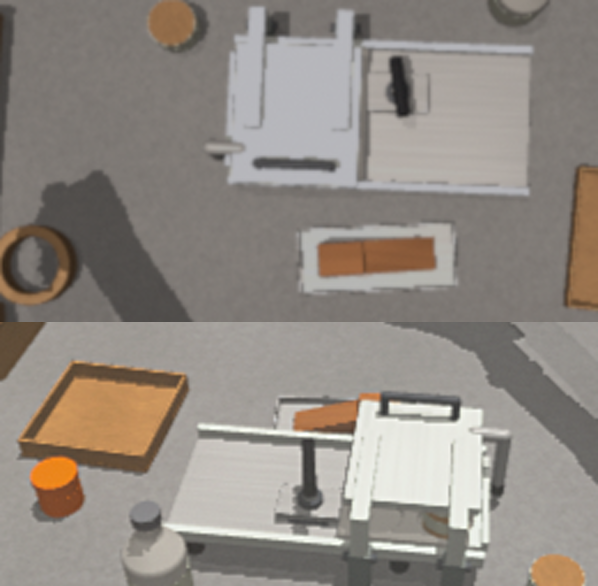

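The wedge lies inside the tray at crop (377,256). The plate is level and the T-bar is turned. The tape roll and the bottles are where they were. I'll measure the handle angle once more, then hand in.

```bash
python3 - <<'E'
from nxt import *
im=snap('top','t13.png');g=cv2.cvtColor(im,cv2.COLOR_RGB2GRAY);m=np.zeros_like(g);m[160:195,325:352]=(g<70)[160:195,325:352]
v,u=np.nonzero(m);w=np.array([onz('top',p,.125)[:2] for p in zip(u,v)]);c=w.mean(0);e=np.linalg.svd(w-c,full_matrices=False)[2][0]
a=np.degrees(np.arctan2(e[1],e[0]))%180;th=88.14-a;print(len(u),c.round(4),a,'lock',np.radians(th))
if 1.3<np.radians(th)<1.5: print(r.job_done())
E
```

```text
147 [ 0.6431 -0.0255] 8.270543014975743 lock 1.3939849961686566
the job is handed in; nothing more can be done
None
```

I handed the job in at about 50 s with everything done in the order asked, but no verdict came back. The three tubs are in pockets, the carrier is home, and the lock reads about 1.39 rad of its 1.4 rad stop. The plate was lowered in tugs of 14 mm or less, the wedge is in the tray, and the tape roll, spray bottle and lid stack were left alone.

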